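# Load the sloping pick rack on the packing bench

### The job

Get the sloping rack ready for dispatch, in this order: slide the divider along the rack until its nose stands over the steel clip on the front lip, then put the long carton in the widened left bay and after it the square tub in the right bay, each flat on the slope, square to it and up against the front lip. Last, stand the slim carton upright on the narrow ledge along the rack's back, centred on its depth and wholly within its length. Set things down rather than dropping them, leave the divider at the clip, and leave the other things on the bench where they are.

Things in the scene. Friction and masses are not known exactly. Their poses are not given: they have to be found in the camera images.
- rack: Blue metal pick rack fixed to the bench, 172 deep (x) x 332 wide (y). Origin: centre of its underside, on the bench (z = 0). +x runs from the front lip (robot side) to the back, +y is its left seen from the robot. End walls 6 thick, 75 high, 320 free between them. Bare flat ledge along the back: 40 deep, centred on x = +66, 332 long, top 125 above the bench.
- shelf: The rack's sloping shelf, rising 20 degrees from the lip (robot side) to the back, 128 up the slope, 320 wide. Origin on the slope's surface at mid width, where it meets the lip's inner face: 75 in front of and 40 above the rack's origin. x up the slope, y along the lip (rack's +y), z the slope's normal. Lip 6 thick, 12 high above the slope.
- divider (a joint): How far the divider has been slid towards the rack's -y (right), in m, 0 to 0.25; at 0 its plate is centred on rack y = +130. Moves with about 3 N and stays where left. Starts near the left end, where the left bay is too narrow for the long carton.
- divider_grip (a point): Centre of the top face of the divider's upright black grip, a block 26 (x) x 18 (y) x 50 high, of which about 40 stand free above the divider plate. Pinch it along y from above. Its axes are the rack's. The aluminium plate below is 6 thick (y), spans the slope and stands 45 above it.
- divider_nose (a point): Point below the divider's nose, the end of the 6 thick plate that sticks out about 25 mm over the front lip towards the robot; its y is the mid-plane of the divider. Axes are the rack's.
- clip: Small steel clip on the outside of the front lip, 12 wide (y), sticking out 26 towards the robot, top 44 above the bench. It marks where the divider belongs: the nose goes directly over it. Origin on the bench below the lip's outer face, at the clip's mid width; axes are the rack's. Fixed.
- long_carton: Low long cardboard carton, 60 (x) x 130 (y) x 50 high, about 0.3 kg. Origin at the centre of its underside.
- tub: Square white plastic tub with a snap lid, 62 x 62 over the lid (top 10 mm) and 56 x 56 below it, 55 high, about 0.25 kg. Origin at the centre of its underside.
- slim_carton: Slim tall cardboard carton standing on its long edge, 36 (x) x 120 (y) x 70 high, about 0.2 kg. Origin at the centre of its underside.
- tape_roll: Bystander: roll of clear tape lying flat, 100 across, 48 high; origin at the centre of its underside.
- jar: Bystander: round lidded jar, 60 across, 85 high; origin at the centre of its underside.
- marker: Bystander: black marker pen lying along its x, 125 x 16 x 14; origin under its centre.
- scanner: Bystander: hand scanner lying along its x, 180 x 55 x 34; origin underneath, near its middle.
- stapler: Bystander: black stapler lying along its x, 150 x 34 x 44; origin under its centre.
There are look-alikes about, which are no part of the job. What is shaped like the long_carton but red is not meant. What is shaped like the slim_carton but purple is not meant.

How it is judged (in metres and radians):
On the way, in this order (a step that is already met when the one before it is completed fails the run):
1. the divider's nose is over the clip and the grip is let go (y of divider_nose in the frame of clip between -0.007 and 0.007 m and contact force between the fingers and anything else below 0.1 N), for 0.2 s.
2. the long carton lies flat on the slope in the left bay, against the lip, let go (x of long_carton in the frame of shelf between 0.024 and 0.042 m and z of long_carton in the frame of shelf between -0.004 and 0.006 m and angle between the z axis of long_carton and the z axis of shelf, either way round below 0.09 rad and angle between the y axis of long_carton and the y axis of shelf, either way round below 0.17 rad and y of long_carton in the frame of divider_nose above 0.06 m and y of long_carton in the frame of shelf below 0.1 m and contact force between the fingers and long_carton below 0.1 N), for 0.2 s.
3. the square tub sits flat on the slope in the right bay, against the lip, let go (x of tub in the frame of shelf between 0.025 and 0.043 m and z of tub in the frame of shelf between -0.004 and 0.006 m and angle between the z axis of tub and the z axis of shelf, either way round below 0.09 rad and (angle between the y axis of tub and the x axis of shelf, either way round below 0.17 rad or angle between the y axis of tub and the y axis of shelf, either way round below 0.17 rad) and y of tub in the frame of divider_nose below -0.027 m and y of tub in the frame of shelf above -0.14 m and contact force between the fingers and tub below 0.1 N), for 0.2 s.
4. the slim carton stands upright on the narrow ledge, let go (x of slim_carton in the frame of rack between 0.051 and 0.081 m and y of slim_carton in the frame of rack between -0.108 and 0.108 m and z of slim_carton in the frame of rack between 0.12 and 0.131 m and angle between slim_carton's own z axis and vertical below 0.08 rad and angle between the y axis of slim_carton and the y axis of rack, either way round below 0.17 rad and contact force between the fingers and slim_carton below 0.1 N), for 0.2 s.
At the end, for the whole second after the job is handed in: Divider nose within 7 mm of the clip. Long carton left, tub right of it, each flat on the slope (5 deg), within 12 mm of the lip, square (10 deg). Slim carton upright on the ledge, within 15 mm of mid depth, 10 deg of its line, within its length. All at rest (y of divider_nose in the frame of clip between -0.007 and 0.007 m and x of long_carton in the frame of shelf between 0.024 and 0.042 m and z of long_carton in the frame of shelf between -0.004 and 0.006 m and angle between the z axis of each of long_carton, tub and the z axis of shelf, either way round below 0.09 rad and angle between the y axis of long_carton and the y axis of shelf, either way round below 0.17 rad and y of long_carton in the frame of divider_nose above 0.06 m and y of long_carton in the frame of shelf below 0.1 m and x of tub in the frame of shelf between 0.025 and 0.043 m and z of tub in the frame of shelf between -0.004 and 0.006 m and (angle between the y axis of tub and the x axis of shelf, either way round below 0.17 rad or angle between the y axis of tub and the y axis of shelf, either way round below 0.17 rad) and y of tub in the frame of divider_nose below -0.027 m and y of tub in the frame of shelf above -0.14 m and x of slim_carton in the frame of rack between 0.051 and 0.081 m and y of slim_carton in the frame of rack between -0.108 and 0.108 m and z of slim_carton in the frame of rack between 0.12 and 0.131 m and angle between slim_carton's own z axis and vertical below 0.08 rad and angle between the y axis of slim_carton and the y axis of rack, either way round below 0.17 rad and linear speed of each of long_carton, tub, slim_carton below 0.02 m/s and angular speed of each of long_carton, tub, slim_carton below 0.15 rad/s); the robot touches nothing.
It fails at once if the tape roll, jar, marker, scanner or stapler is moved more than 30 mm (distance of any of tape_roll, jar, marker, scanner, stapler from where it was at the start of the episode above 0.03 m).
It fails at once if a carton or the tub is dropped (falls free, faster than 0.75 m/s) ((contact force between the fingers and long_carton below 0.1 N and linear speed of long_carton above 0.75 m/s) or (contact force between the fingers and tub below 0.1 N and linear speed of tub above 0.75 m/s) or (contact force between the fingers and slim_carton below 0.1 N and linear speed of slim_carton above 0.75 m/s)).
It also fails if it takes over 72 s, if anything falls off the work surface, if the arm or the gripper's body presses on something with over 40 N, if the wrist force passes 120 N, or if a joint passes its speed limit or range.

### The arm

A 6-joint arm with a two-finger parallel gripper is mounted at the origin on the work surface. World frame = base frame: x ahead of the robot, y to its left, z up, the work surface at z = 0. Lengths are in mm, angles in degrees, forces in N, time in s.
With the tool pointing down it reaches from about 300 to 775 mm from the base axis. Payload 14.6 kg.
Tool frame: the origin (TCP) lies at the very end of the fingers, on their centre line; the grasp point (between the pads) lies 19 mm behind it; z points along the fingers, y is the line along which they close (so a half turn about z gives the same grasp; the last joint's range is limited). The gripper opens to 94 mm and grips with 3 to 60 N. Pads are 16 mm wide; open, the fingers measure 119 mm over their backs; the gripper's body (75 mm by 177 mm) begins 78 mm behind the grasp point.
Start: joints at [-78.3, 17.183, 87.147, -0, 75.671, -3.816], TCP at [147.12, -529.948, 205.446] pointing down, gripper open.
Joint ranges: [-173.82, 173.82], [-45.26, 126.66], [13.44, 144.39], [-59.66, 239.66], [0, 175.72], [-146.38, 146.38]. Speed limits (degrees/s): [127.2, 127.2, 147.25, 180, 180, 180].

### API

Orientations are given as [roll, pitch, yaw] about the fixed x, y, z axes, in that order (R = Rz(yaw) Ry(pitch) Rx(roll)).
In Python, from workcell import arm gives the robot as it stands.
- The arm moves only by the tool carry_out, never from a script. Its argument "steps" is a list of rows, each a list of 7 numbers: the closure, from -1 (fully open) to 1 (shut), then the shift along the world's x, y, z in cm, then the turn, a rotation vector about the world's x, y, z in degrees. A call has 1 to 8 rows; each row is the pose to reach, as a shift and turn from the pose commanded when the call began; what a row does not reach only later rows make up. A row lasts 1/8 s, in which the tool goes at most 62.5 mm and 10.7 degrees, less where a joint would pass 70% of its speed; a pose out of reach is approached as far as the arm can. A call with a gripper value outside its range is refused whole. The fingers move at their own pace and stop on an object; "newtons" is the grip in N (left out, the last holds). Time passes only in rows, so rows that repeat a pose let the fingers close. It gives the time, the measured TCP pose, the force, the opening and the grip force at its end, in the units of the state.
- arm.state(): the state, without advancing time (a new reading comes with each control period).
- arm.camera(name): name is "scene" or "side" or "wrist"; returns a dict with "color" (400x640x3 uint8, red, green, blue), "depth" (400x640 float32, mm along the optical axis (not along the pixel's ray), 0 where there is no reading), "fx", "fy", "cx", "cy" (pixels), "origin" and "orientation" of the camera in the world; the wrist camera has in their place "hand_eye" (4x4, takes a point from camera to tool coordinates, whose origin is the TCP and whose axes are the flange's). Camera axes: x right, y down, z forward; pixel columns grow to the right and rows downward; lengths in mm; the calibration is good to about 2 mm. A picture is of the moment at which its call begins: read the wrist's pose just before it.
- arm.job_done(): hands the job in; it is judged then, once.
The state is a dict: "t": time; "joint_positions": joint angles; "qd": joint speeds; "joint_efforts": joint torques, N m; "position": TCP position; "ee_rot": TCP orientation; "ft_force": force on the tool from outside, world axes, zero at the start; "moment": the same for the moment, N m; "finger_gap": finger opening in mm; "grasp_force": force on a finger pad.
Only numpy, scipy, OpenCV 4.12 (cv2) and the standard library are available. Lean on these libraries where they do the work, as an engineer would, in place of code of your own. Each camera call takes 0.05 s, during which the arm holds its last target. There are 200 camera calls.

## Working session

There is one attempt and no reset: what is moved stays moved. The work goes in short steps, Python scripts to look and compute and a tool call to move; the robot and the scene stay as the last step left them, time stands still between calls to the robot, and variables do not carry over. Pictures are saved under pics/ and viewed, at most 10 in all, crops included, and the job is handed in when it is done.

Besides the shell and the picture viewer there is one more tool, called after "Request:" in YAML: its name, and indented under it one key for each argument. carry_out: Moves the arm, as the interface text tells. Its arguments: {"type":"object","properties":{"steps":{"type":"array"},"newtons":{"type":"number"}},"required":["steps"]}

```bash
mkdir -p pics; cat > h.py <<'E'
import numpy as np, cv2
from scipy.spatial.transform import Rotation as R
from workcell import arm
def cloud(c):
    d=c["depth"];v,u=np.mgrid[0:400,0:640]
    p=np.stack([(u-c["cx"])/c["fx"]*d,(v-c["cy"])/c["fy"]*d,d],-1)
    o=np.array(c["orientation"],float)
    M=o if o.shape==(3,3) else R.from_euler('xyz',o,degrees=True).as_matrix()
    w=p@M.T+np.array(c["origin"]);w[d==0]=np.nan
    return w
E
python3 - <<'E'
from h import *
print(arm.state())
for n in("scene","side"):
    c=arm.camera(n);print(n,c["origin"],c["orientation"],c["fx"])
    np.savez(n+".npz",w=cloud(c),c=c["color"])
    cv2.imwrite(f"pics/{n}1.png",c["color"][...,::-1])
E
```

```text
{'t': 0.0, 'joint_positions': array([-7.82995556e+01,  1.72151922e+01,  8.71813322e+01,  5.19352499e-05,
        7.56707930e+01, -3.81607125e+00]), 'qd': array([-0.00483391,  0.04641922, -0.09516916, -0.07262279, -0.01941635,
       -0.09636572]), 'joint_efforts': array([-4.24569644e-04, -5.31802511e+01, -3.52738237e+01,  7.08405278e-02,
        2.44555034e-02, -7.83539804e-05]), 'position': array([ 147.07425453, -529.68787938,  204.88289366]), 'ee_rot': array([-1.79932835e+02, -4.53041500e-03,  1.55165002e+01]), 'ft_force': array([-1.46908688,  1.36063001, -1.03709395]), 'moment': array([-0.00683815, -0.084359  , -0.04733239]), 'grasp_force': 0.0, 'finger_gap': 94.19576215820663}
scene [1178.06263461  434.31196318 1381.7107877 ] [-146.44617149    0.85020276  122.373929  ] 501.93722738092737
side [ 1076.50323721 -1228.29735194  1208.42562633] [-128.79783751   -0.89981409   26.84903879] 497.1175186899674
```

View pics/scene1.png

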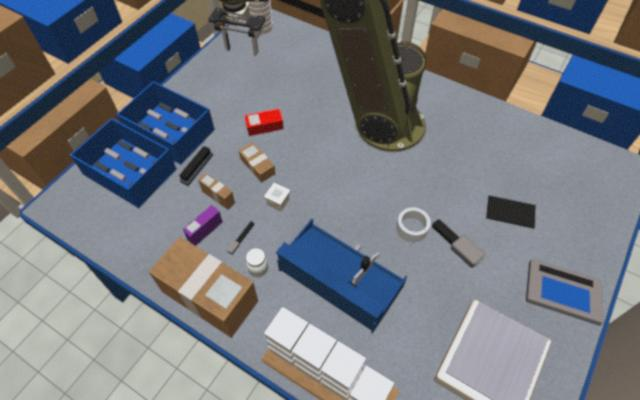

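View pics/side1.png

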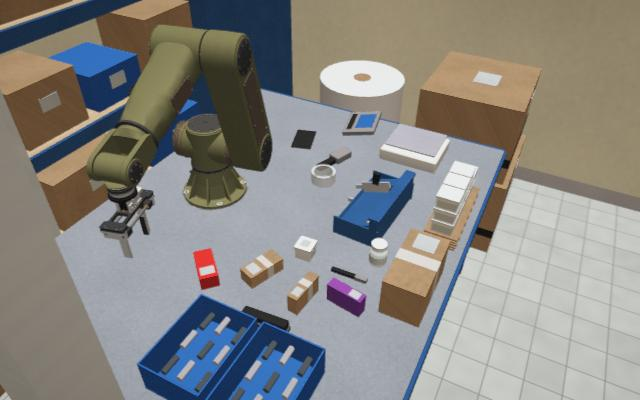

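The views show the rack (scene px ~(340,275)), divider and its black grip (~(366,263)), long carton (257,160), slim carton (216,190) and tub (277,195). I'll measure them next.

```bash
cat > m.py <<'E'
from h import *
def rect(w,seed,rad,z0,z1):
    m=(np.hypot(w[...,0]-seed[0],w[...,1]-seed[1])<rad)&(w[...,2]>z0)&(w[...,2]<z1)
    p=w[m][:,:2].astype(np.float32)
    if len(p)<8:return len(p)
    (c,s,a)=cv2.minAreaRect(p);return len(p),np.round(c,1),np.round(s,1),round(a,1),np.round(p.mean(0),1),round(float(np.median(w[m][:,2])),1)
E
python3 - <<'E'
from m import *
S=np.load("scene.npz")["w"];D=np.load("side.npz")["w"]
def at(w,u,v):return np.nanmedian(w[v-2:v+3,u-2:u+3].reshape(-1,3),0)
for n,uv,h,r in[("long",(257,160),50,90),("slim",(216,188),70,80),("tub",(277,193),55,60),("rackledge",(330,285),125,260),("jar",(257,257),85,50)]:
    s=at(S,*uv);print(n,s.round(1))
    for w in(S,D):print("  ",rect(w,s,r,h-7,h+7))
for uv in[(365,263),(414,222),(450,240),(240,238),(196,163),(202,224),(264,121)]:print(uv,at(S,*uv).round(1))
for n,w in(("scene",S),("side",D)):
    c=np.load(n+".npz")["c"]
E
python3 - <<'E'
import numpy as np,cv2
a=np.load("scene.npz")["c"][210:335,265:420,::-1];b=np.load("side.npz")["c"][160:250,325:425,::-1]
cv2.imwrite("pics/crop1.png",np.hstack([cv2.resize(x,(400,400),interpolation=2) for x in(a,b)]))
E
```

```text
long [ 415.3 -285.8   53.4]
   (551, array([ 406.1, -296.2]), array([135.5,  62.6]), 71.4, array([ 408. , -293.8], dtype=float32), 51.7)
   (599, array([ 411.4, -300.5]), array([134. ,  64.9]), 70.7, array([ 412.7, -303.8], dtype=float32), 50.8)
slim [ 586.1 -322.1   71.8]
   (401, array([ 608.1, -332. ]), array([134.5,  98.3]), 83.7, array([ 586.4, -325.6], dtype=float32), 71.4)
   (431, array([ 609.8, -338.2]), array([124.9,  94.5]), 82.5, array([ 589.5, -336.1], dtype=float32), 70.5)
tub [ 492.1 -152.6   58.2]
   (321, array([ 490.7, -152.9]), array([66.7, 64.2]), 0.4, array([ 491.8, -152.5], dtype=float32), 56.7)
   (264, array([ 496.4, -157.7]), array([62.3, 69.1]), 4.5, array([ 497. , -159.7], dtype=float32), 55.3)
rackledge [698.7 167.7 126.8]
   (1951, array([750.1, 166. ]), array([335.8, 358.7]), 1.0, array([699.3, 158.4], dtype=float32), 126.4)
   (811, array([778.3, 179. ]), array([347.1, 326. ]), 18.8, array([706.9, 137.6], dtype=float32), 125.4)
jar [720.1 -62.9  87.2]
   (239, array([720.2, -68. ]), array([53.1, 49.3]), 35.7, array([721.3, -67.3], dtype=float32), 86.4)
   (163, array([725.9, -73. ]), array([52.2, 52.6]), 64.6, array([726.3, -73.9], dtype=float32), 85.5)
(365, 263) [600.8 219.8 146. ]
(414, 222) [324.3 256.6   1.4]
(450, 240) [335.9 380.6  21.8]
(240, 238) [ 668.4 -172.3   15.2]
(196, 163) [ 527.4 -459.5   45.6]
(202, 224) [ 711.7 -275.7   69.1]
(264, 121) [ 259.  -368.7   52.8]
```

View pics/crop1.png

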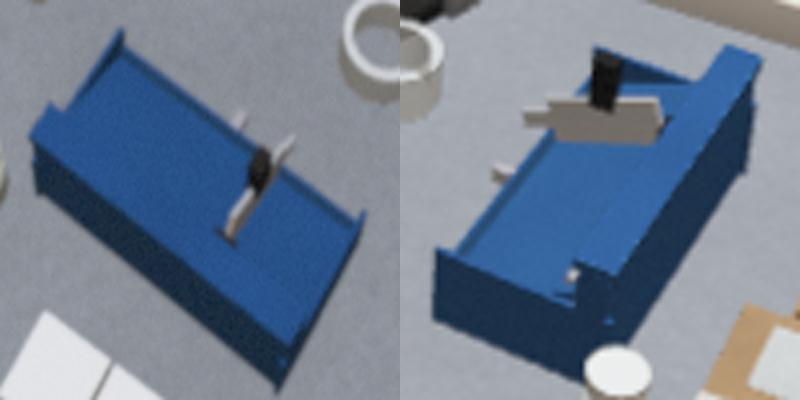

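```bash
python3 - <<'E'
from h import *
import json
for n in("scene","side"):
    f=np.load(n+".npz");w=f["w"];c=f["c"].astype(int)
    blue=(c[...,2]>c[...,0]+40)&(w[...,0]>450)&(w[...,0]<850)&(abs(w[...,1]-170)<220)
    m=blue&(abs(w[...,2]-126)<5)
    p=w[m][:,:2].astype(np.float32);print(n,cv2.minAreaRect(p),p.mean(0))
    u=w[(w[...,2]>132)&(w[...,2]<165)&(w[...,0]>560)&(w[...,0]<660)&(abs(w[...,1]-200)<120)];print(len(u),np.round(u.mean(0),1),u[:,2].max())
c=arm.camera("wrist");print(np.round(c["hand_eye"],3),c["fx"])
# pixel check for white-ish clip (scene)
f=np.load("scene.npz");w=f["w"];c=f["c"]
print(np.round(w[243:252,352:364,:].reshape(-1,3)[::5],0).tolist())
E
```

```text
scene ((682.1812744140625, 152.79888916015625), (333.0006408691406, 44.64830017089844), 86.75162506103516) [683.06775 158.87518]
73 [592.9 217.4 146.3] 154.1245778987095
side ((658.2694091796875, 150.59385681152344), (340.330078125, 102.86585235595703), 87.80874633789062) [687.13684 137.19904]
43 [596.6 210.1 142.6] 153.43271654345563
[[ 1.00000e-03 -9.62000e-01 -2.72000e-01  7.86610e+01]
 [ 1.00000e+00  1.00000e-03 -0.00000e+00 -1.39200e+00]
 [ 0.00000e+00 -2.72000e-01  9.62000e-01 -1.78707e+02]
 [ 0.00000e+00  0.00000e+00  0.00000e+00  1.00000e+00]] 319.1417416927773
[[494.0, 127.0, 1.0], [485.0, 140.0, -1.0], [476.0, 153.0, -2.0], [493.0, 137.0, 3.0], [484.0, 150.0, 2.0], [501.0, 134.0, 6.0], [511.0, 155.0, 43.0], [485.0, 160.0, 6.0], [519.0, 152.0, 47.0], [491.0, 157.0, 6.0], [501.0, 138.0, -3.0], [519.0, 162.0, 50.0], [535.0, 147.0, 53.0], [524.0, 158.0, 47.0], [494.0, 162.0, 4.0], [531.0, 155.0, 51.0], [500.0, 158.0, 2.0], [537.0, 152.0, 50.0], [524.0, 162.0, 38.0], [494.0, 167.0, -5.0], [533.0, 160.0, 45.0], [504.0, 164.0, 3.0]]
```

Request:
carry_out:
  steps:
    - [-1,5,4,5,0,0,-5]
    - [-1,9,7,12,0,0,-9]
    - [-1,14,10.5,12,0,0,-13]
    - [-1,18,14,12,0,0,-18.5]
    - [-1,23,17.5,12,0,0,-18.5]
    - [-1,28,21,12,0,0,-18.5]
    - [-1,33,25,12,0,0,-18.5]
    - [-1,36,27,12,0,0,-18.5]

```text
t: 1.15
position: [508.6, -258.2, 325.3]
ee_rot: [-180.0, 0.0, -2.9]
ft_force: [0.4, -0.3, -0.8]
finger_gap: 93.9
grasp_force: 0.0
```

```bash
cat >> h.py <<'E'
def wrist(name):
    for _ in range(4):
        s=arm.state()
        if np.abs(s["qd"]).max()<1: break
        arm.camera("wrist")
    s=arm.state();c=arm.camera("wrist")
    T=np.eye(4);T[:3,:3]=R.from_euler('xyz',s["ee_rot"],degrees=True).as_matrix();T[:3,3]=s["position"]
    C=T@np.array(c["hand_eye"]);c["orientation"]=C[:3,:3];c["origin"]=C[:3,3]
    w=cloud(c);np.savez(name+".npz",w=w,c=c["color"],C=C,K=[c["fx"],c["fy"],c["cx"],c["cy"]]);cv2.imwrite(f"pics/{name}.png",c["color"][...,::-1])
    print("t",s["t"],"pos",s["position"].round(1),"rot",s["ee_rot"].round(2));return w,c["color"]
E
python3 - <<'E'
from m import *
w,c=wrist("w1")
for n,s,h,r in[("long",(408,-297),50,90),("slim",(588,-330),70,75),("tub",(493,-155),55,60)]:
    print(n,rect(w,s,r,h-6,h+6))
print(np.nanmedian(w[...,2]))
E
```

```text
t 1.35 pos [ 507.4 -259.4  324.8] rot [-1.7998e+02  6.0000e-02 -2.8900e+00]
long (3214, array([ 409. , -298.1]), array([129.6,  61.1]), 70.5, array([ 410.4, -297.7], dtype=float32), 49.6)
slim (2687, array([ 606.9, -336.4]), array([119.9,  89.3]), 83.7, array([ 583.3, -331.8], dtype=float32), 69.5)
tub (1828, array([ 492.5, -154.7]), array([61.9, 62.4]), 3.3, array([ 493.5, -155.4], dtype=float32), 54.5)
4.888209810372928
```

View pics/w1.png

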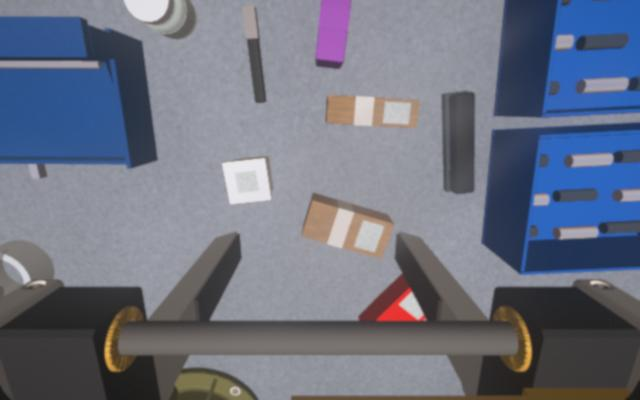

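The view shows the slim carton at (372,111), the tub at (247,181), the long carton at (347,227) and the clip at the rack's front lip at (37,171). Next I look at the rack from above.

Request:
carry_out:
  steps:
    - [-1,2,6,0,0,0,0]
    - [-1,4,12,0,0,0,0]
    - [-1,6,18,0,0,0,0]
    - [-1,8,24,0,0,0,0]
    - [-1,10,30,0,0,0,0]
    - [-1,11,36,0,0,0,0]
    - [-1,11,41,0,0,0,0]
    - [-1,11,42,0,0,0,0]

```text
t: 2.4
position: [616.8, 161.4, 325.3]
ee_rot: [-180.0, 0.0, -2.9]
ft_force: [-0.3, -0.5, -0.5]
finger_gap: 93.9
grasp_force: 0.0
```

```bash
python3 - <<'E'
from m import *
w1=np.load("w1.npz")["w"];print("slim",rect(w1,(583,-332),62,66,74), rect(w1,(583,-332),62,62,69))
w,c=wrist("w2")
ci=c.astype(int);b=(ci[...,2]>ci[...,0]+30)
p=w[b&(abs(w[...,2]-125)<4)&(w[...,0]>640)][:,:2].astype(np.float32)
print("ledge",cv2.minAreaRect(p),len(p))
yaw=np.radians(-3.0)
g=(w[...,2]>140)&(w[...,2]<175)&(w[...,0]>540)&(w[...,0]<660)&(abs(w[...,1]-215)<80)
print("grip",cv2.minAreaRect(w[g][:,:2].astype(np.float32)),np.nanmax(w[g][:,2]),np.median(w[g][:,2]))
print("zmax behind",[ (x,np.nanmax(np.where((w[...,0]>x)&(w[...,0]<x+40)&(abs(w[...,1]-150)<150),w[...,2],np.nan))) for x in(720,760,800)])
E
```

```text
slim (2582, array([ 580.7, -333.4]), array([119.6,  36.6]), 84.0, array([ 581., -333.], dtype=float32), 69.5) (683, array([ 580.9, -333.4]), array([119.6,  36.3]), 84.2, array([ 581.6, -330.6], dtype=float32), 68.6)
t 2.6 pos [617.3 158.2 325.7] rot [ 1.7999e+02 -2.0000e-02 -3.0900e+00]
ledge ((671.272216796875, 153.51332092285156), (332.4084777832031, 64.37850952148438), 86.98992156982422) 10218
grip ((592.7620849609375, 216.15013122558594), (17.786806106567383, 25.222023010253906), 85.01298522949219) 148.3804096960908 146.13283881545476
zmax behind [(720, np.float64(2.4087002067901153)), (760, np.float64(2.594025460231194)), (800, np.float64(47.28772178361072))]
```

View pics/w2.png

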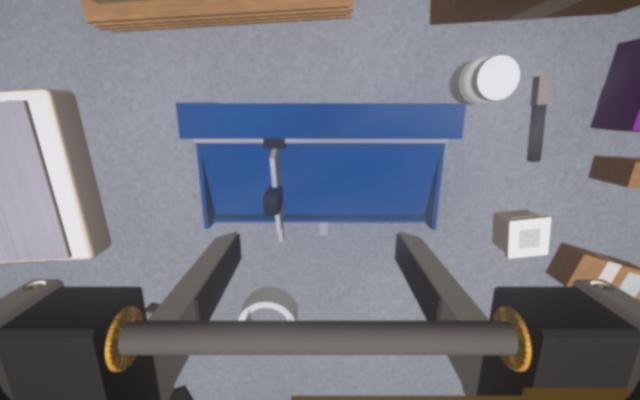

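The view shows the rack square on: the divider's grip is at (273,201), its nose tip at (280,238) and the clip at (323,228).

```bash
python3 - <<'E'
from m import *
for _ in range(3): arm.camera("wrist");print(arm.state()["position"].round(1),arm.state()["ee_rot"].round(2))
w,c=wrist("w3");ci=c.astype(int);b=(ci[...,2]>ci[...,0]+30)
p=w[b&(abs(w[...,2]-124.5)<2.5)&(w[...,0]>640)]
print(len(p)); r=cv2.minAreaRect(p[:,:2].astype(np.float32));print(r)
yaw=np.radians(-3.0)
X=np.array([np.cos(yaw),np.sin(yaw)]);Y=np.array([-X[1],X[0]])
print("ledge x/y range",np.percentile(p[:,:2]@X,[0,1,50,99,100]),np.percentile(p[:,:2]@Y,[0,1,99,100]))
# unblue, low region: clip & nose
for n,(u0,u1,v0,v1) in dict(clip=(312,334,216,240),nose=(268,292,226,246)).items():
    q=w[v0:v1,u0:u1].reshape(-1,3);col=ci[v0:v1,u0:u1].reshape(-1,3)
    for z0,z1 in((36,50),(60,95)):
        k=(q[:,2]>z0)&(q[:,2]<z1)&(col[:,2]<col[:,0]+25)
        if k.sum()>3:print(n,z0,k.sum(),"x",np.percentile(q[k][:,:2]@X,[2,98]).round(1),"y",np.percentile(q[k][:,:2]@Y,[2,50,98]).round(1),q[k][:,2].mean().round(1))
g=(w[...,2]>143)&(w[...,2]<152)&(w[...,0]>540)&(w[...,0]<660)&(abs(w[...,1]-215)<80)
q=w[g];print("grip x",np.percentile(q[:,:2]@X,[1,99]),"y",np.percentile(q[:,:2]@Y,[1,99]),q[:,2].mean())
E
```

```text
[617.3 158.2 325.7] [ 1.80e+02 -2.00e-02 -3.11e+00]
[617.3 158.5 325.7] [ 1.8e+02 -2.0e-02 -3.1e+00]
[617.3 158.8 325.7] [-1.80e+02 -2.00e-02 -3.08e+00]
t 2.8 pos [617.3 158.8 325.7] rot [-1.80e+02 -2.00e-02 -3.08e+00]
10186
((670.6900024414062, 153.39129638671875), (332.24432373046875, 65.45128631591797), 86.99571228027344)
ledge x/y range [629.02189071 655.14449321 675.63079492 694.43549876 694.47502915] [ 22.15900129  26.2078619  350.52772204 354.40365974]
clip 36 84 x [502.3 520.9] y [179.1 183.8 188.4] 43.5
nose 60 76 x [498.2 531.7] y [244.1 246.5 249.9] 71.8
grip x [568.48529731 592.77517085] y [238.28486031 255.29531645] 146.15220005223335
```

Request:
carry_out:
  steps:
    - [-1,-1.2,3,-5,0,0,0]
    - [-1,-2.4,5.6,-10,0,0,0]
    - [-1,-2.4,5.6,-14,0,0,0]
    - [-1,-2.4,5.6,-18,0,0,0]
    - [-1,-2.4,5.6,-21.3,0,0,0]
    - [0.3,-2.4,5.6,-21.3,0,0,0]
    - [1,-2.4,5.6,-21.3,0,0,0]
    - [1,-2.4,5.6,-21.3,0,0,0]
  newtons: 20

```text
t: 3.85
position: [593.8, 216.2, 114.2]
ee_rot: [-179.9, -0.1, -3.0]
ft_force: [-0.4, -0.9, -0.8]
finger_gap: 67.7
grasp_force: 0.0
```

Request:
carry_out:
  steps:
    - [1,0,0,0,0,0,0]
    - [1,0,0,0,0,0,0]
    - [1,0,0,0,0,0,0]
    - [1,0,0,0,0,0,0]
    - [1,0,0,0,0,0,0]
    - [1,0,0,0,0,0,0]
    - [1,0,0,0,0,0,0]

```text
t: 4.72
position: [593.1, 215.9, 112.4]
ee_rot: [180.0, 0.0, -3.0]
ft_force: [0.0, -2.3, -0.7]
finger_gap: 17.8
grasp_force: 20.0
```

Request:
carry_out:
  steps:
    - [1,-0.1,-1.6,0,0,0,0]
    - [1,-0.2,-3.2,0,0,0,0]
    - [1,-0.3,-4.8,0,0,0,0]
    - [1,-0.3,-6.3,0,0,0,0]
    - [1,-0.3,-6.3,0,0,0,0]
    - [1,-0.3,-6.3,0,0,0,0]
    - [1,-0.3,-6.3,0,0,0,0]

```text
t: 5.6
position: [589.5, 151.6, 112.4]
ee_rot: [179.9, 0.1, -3.0]
ft_force: [-4.6, -3.3, 1.6]
finger_gap: 18.0
grasp_force: 20.0
```

Request:
carry_out:
  steps:
    - [0.3,0,0,0,0,0,0]
    - [0.1,0,0,0,0,0,0]
    - [0.1,0,0,0,0,0,0]
    - [0.1,0,0,0,0,0,0]
    - [-0.2,0,0,5,0,0,0]
    - [-0.5,0,0,10,0,0,0]
    - [-1,0,0,15,0,0,0]
    - [-1,2.7,0,21.3,0,0,0]

```text
t: 6.6
position: [614.0, 153.2, 322.0]
ee_rot: [180.0, 0.0, -3.0]
ft_force: [0.1, 0.1, 0.4]
finger_gap: 78.8
grasp_force: 0.0
```

```bash
python3 - <<'E'
from m import *
w,c=wrist("w4");ci=c.astype(int);C=np.load("w4.npz")["C"];K=np.load("w4.npz")["K"]
yaw=np.radians(-3.0);X=np.array([np.cos(yaw),np.sin(yaw)]);Y=np.array([-X[1],X[0]])
nb=ci[...,2]<ci[...,0]+25;wx=w[...,:2]@X;wy=w[...,:2]@Y;z=w[...,2]
for n,x0,x1,z0,z1 in(("clip",495,526,36,50),("nose",495,526,55,95),("plate",525,565,70,130),("grip",560,600,140,152),("plateback",600,640,90,130)):
    k=nb&(wx>x0)&(wx<x1)&(abs(wy-184)<40)&(z>z0)&(z<z1)
    if k.sum()>3:print(n,k.sum(),np.percentile(wx[k],[2,98]).round(1),np.percentile(wy[k],[2,50,98]).round(1),np.mean(z[k]))
E
python3 -c "
import cv2;a=cv2.imread('pics/w4.png')[80:260,160:480];cv2.imwrite('pics/w4c.png',cv2.resize(a,(800,450),interpolation=2))"
```

```text
t 6.8 pos [615.  153.  320.2] rot [-1.7999e+02 -6.0000e-02 -2.9900e+00]
clip 47 [503.  520.7] [178.  179.6 188.6] 43.751679492560335
nose 48 [498.3 525.1] [181.2 183.5 185.6] 67.06676100568937
plate 59 [525.4 550. ] [181.5 183.  185.7] 89.01212686348816
grip 269 [568.6 592.9] [176.5 183.5 190.4] 146.14002594942156
plateback 121 [600.9 639.5] [180.9 183.4 185.9] 114.66607113622274
```

View pics/w4c.png

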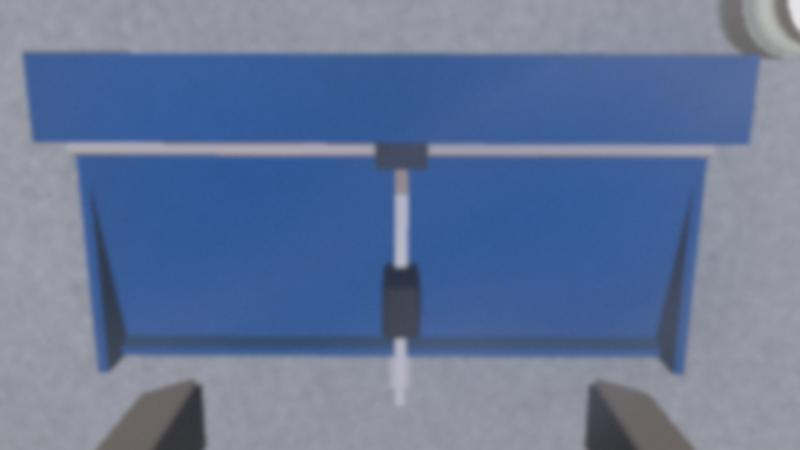

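The divider's plate lies over the clip (nose Y 183.5, clip Y 183.3). Next is the long carton.

Request:
carry_out:
  steps:
    - [-1,-2,-5,0,0,0,9]
    - [-1,-5,-11,-2,0,0,18]
    - [-1,-8,-17,-4,0,0,28]
    - [-1,-10.5,-23,-6,0,0,37]
    - [-1,-13,-29,-8,0,0,46]
    - [-1,-16,-35,-10,0,0,55]
    - [-1,-18.5,-40,-12,0,0,64.5]
    - [-1,-20.8,-45.1,-14,0,0,73.5]

```text
t: 7.85
position: [417.5, -272.0, 188.5]
ee_rot: [-179.9, -0.0, 70.6]
ft_force: [0.7, -0.1, -0.1]
finger_gap: 94.3
grasp_force: 0.0
```

Request:
carry_out:
  steps:
    - [-1,0,0,-3,0,0,0]
    - [-1,0,0,-3,0,0,0]

```text
t: 8.1
position: [417.7, -270.3, 157.7]
ee_rot: [-179.7, -0.1, 70.2]
ft_force: [0.4, -0.1, 0.9]
finger_gap: 93.8
grasp_force: 0.0
```

Request:
carry_out:
  steps:
    - [-1,-0.8,-2.7,-3,0,0,0.3]
    - [-1,-0.8,-2.7,-7,0,0,0.3]
    - [-1,-0.8,-2.7,-11,0,0,0.3]
    - [-1,-0.8,-2.7,-13.5,0,0,0.3]
    - [-1,-0.8,-2.7,-13.5,0,0,0.3]
    - [-1,-0.8,-2.7,-13.5,0,0,0.3]

```text
t: 8.85
position: [412.1, -298.2, 26.7]
ee_rot: [179.9, 0.0, 70.6]
ft_force: [0.8, -0.1, 0.3]
finger_gap: 93.5
grasp_force: 0.0
```

Request:
carry_out:
  steps:
    - [-1,-0.3,0,-0.4,0,0,0]
    - [0.5,-0.3,0,-0.4,0,0,0]
    - [1,-0.3,0,-0.4,0,0,0]
    - [1,-0.3,0,-0.4,0,0,0]
    - [1,-0.3,0,-0.4,0,0,0]
    - [1,-0.3,0,-0.4,0,0,0]
  newtons: 20

```text
t: 9.6
position: [408.5, -298.2, 21.3]
ee_rot: [180.0, 0.0, 70.6]
ft_force: [0.3, -0.1, 1.8]
finger_gap: 59.7
grasp_force: 20.0
```

```bash
cat > tgt.py <<'E'
from h import *
Rr=R.from_euler('z',-3,degrees=True)
def sh(x,y,z):
    p=np.array([-75,0,40])+R.from_euler('y',-20,degrees=True).apply([x,y,z])
    return Rr.apply(p+[0,0,0])+Rr.apply([608.5,188.3,0])
def turn(psi,tilt=True):
    s=arm.state();cur=R.from_euler('xyz',s["ee_rot"],degrees=True)
    T=R.from_euler('xyz',[180,0,psi],degrees=True)
    if tilt:T=Rr*R.from_euler('y',-20,degrees=True)*Rr.inv()*T
    return (T*cur.inv()).as_rotvec(degrees=True)
def rel(p):return (np.array(p)-arm.state()["position"])/10
E
python3 - <<'E'
from tgt import *
print(sh(34,78,22.8),rel(sh(34,78,22.8)),rel(sh(34,78,122.8)),turn(87))
E
```

```text
[570.824313   236.74982113  73.05367663] [16.23544152 53.49919096  5.17142199] [12.81992735 53.67819047 14.5683482 ] [ -3.89184768 -19.67151188  16.23388051]
```

Request:
carry_out:
  steps:
    - [1,0,0,2,0,0,0]
    - [1,0,0,6,0,0,0]
    - [1,0,2,11,0,0,0]
    - [1,2,6,16,0,0,0]
    - [1,4,12,20,0,0,5]
    - [1,5,18,20,0,0,10]
    - [1,6,23,20,0,0,16.4]
    - [1,6,28,20,0,0,16.4]

```text
t: 10.6
position: [468.2, -16.0, 221.0]
ee_rot: [-180.0, -0.0, 87.1]
ft_force: [0.8, -0.7, -2.9]
finger_gap: 59.9
grasp_force: 20.0
```

Request:
carry_out:
  steps:
    - [1,1,5,0,0,0,0]
    - [1,2,10,0,0,-3,0]
    - [1,3,15,0,-0.4,-8,0]
    - [1,4,20,0,-0.7,-13,0]
    - [1,5,24,0,-0.9,-18,0]
    - [1,5.5,25.4,0,-1.05,-20,0]
    - [1,5.5,25.4,0,-1.05,-20,0]
    - [1,5.5,25.4,0,-1.05,-20,0]

```text
t: 11.6
position: [523.2, 235.1, 221.0]
ee_rot: [160.1, 0.0, 87.0]
ft_force: [-0.9, -0.6, -2.6]
finger_gap: 60.2
grasp_force: 20.0
```

```bash
python3 - <<'E'
from tgt import *
arm.camera("side")
print(arm.state()["position"],rel(sh(34,78,22.8)),rel(sh(34,78,72.8)),rel(sh(34,78,122.8)),turn(87))
E
```

```text
[523.37088603 234.95237779 221.13767071] [  4.7453427    0.17974433 -14.80839941] [  3.03758561   0.26924409 -10.1099363 ] [ 1.32982853  0.35874385 -5.4114732 ] [ 0.01600384 -0.03079903  0.05331824]
```

Request:
carry_out:
  steps:
    - [1,1.3,0.3,-5.4,0,0,0]
    - [1,2.2,0.3,-7.8,0,0,0]
    - [1,3.0,0.3,-10.1,0,0,0]
    - [1,3.9,0.2,-12.5,0,0,0]
    - [1,4.4,0.2,-13.9,0,0,0]
    - [1,4.7,0.2,-14.7,0,0,0]
    - [1,4.7,0.2,-14.7,0,0,0]
    - [1,4.7,0.2,-14.7,0,0,0]

```text
t: 12.65
position: [570.6, 238.0, 75.1]
ee_rot: [159.9, -0.0, 87.0]
ft_force: [-0.0, -0.6, -2.3]
finger_gap: 60.0
grasp_force: 20.0
```

Request:
carry_out:
  steps:
    - [1,0.04,0,-0.1,0,0,0]
    - [1,0.08,0,-0.2,0,0,0]
    - [1,0.1,0,-0.25,0,0,0]
    - [1,0.1,0,-0.25,0,0,0]

```text
t: 13.15
position: [571.3, 237.8, 71.7]
ee_rot: [160.0, 0.0, 87.0]
ft_force: [0.5, -0.1, -2.8]
finger_gap: 60.0
grasp_force: 20.0
```

Request:
carry_out:
  steps:
    - [1,0.03,0,-0.1,0,0,0]
    - [1,0.06,0,-0.16,0,0,0]
    - [1,0.06,0,-0.16,0,0,0]

```text
t: 13.52
position: [571.7, 237.9, 71.1]
ee_rot: [160.0, 0.0, 87.0]
ft_force: [-13.2, -2.5, 12.7]
finger_gap: 60.0
grasp_force: 20.0
```

Request:
carry_out:
  steps:
    - [0,0,0,0,0,0,0]
    - [-0.7,0,0,0,0,0,0]
    - [-1,0,0,0,0,0,0]
    - [-1,0,0,0,0,0,0]
    - [-1,-0.7,0,1.9,0,0,0]
    - [-1,-2,0,5.6,0,0,0]
    - [-1,-3.5,0,10,0,0,0]
    - [-1,-5,0,14,0,0,0]

```text
t: 14.52
position: [521.5, 237.8, 211.7]
ee_rot: [159.9, -0.0, 87.0]
ft_force: [0.8, -0.5, 0.5]
finger_gap: 94.3
grasp_force: 0.0
```

```bash
cat > chk.py <<'E'
from tgt import *
def carton(n):
    w,c=wrist(n);p=w.reshape(-1,3);q=Rr.inv().apply(p)-[608.5,188.3,0]
    s=R.from_euler('y',20,degrees=True).apply(q-[-75,0,40]);return q.reshape(w.shape),s.reshape(w.shape)
def box(s,y0,y1,h):
    k=(s[...,1]>y0)&(s[...,1]<y1)&(abs(s[...,2]-h)<7)&(s[...,0]>-20)&(s[...,0]<110)
    q=s[k];A=np.c_[q[:,:2],np.ones(len(q))];f=np.linalg.lstsq(A,q[:,2],rcond=None)[0]
    print(len(q),cv2.minAreaRect(q[:,:2].astype(np.float32)),"x",np.percentile(q[:,0],[1,99]),"y",np.percentile(q[:,1],[1,99]),"z",np.median(q[:,2]),"slopes deg",np.degrees(f[:2]))
E
python3 - <<'E'
from chk import *
q,s=carton("w5");box(s,5,158,50)
E
```

```text
t 14.725 pos [522.  237.9 210.4] rot [ 1.5992e+02 -2.0000e-02  8.7010e+01]
8123 ((38.39031982421875, 74.72573852539062), (72.11048126220703, 140.07273864746094), 0.5713141560554504) x [ 3.21814397 61.91687829] y [ 16.32533437 143.5958044 ] z 49.203189861360215 slopes deg [-0.02382715 -0.13991636]
```

```bash
python3 - <<'E'
from tgt import *
print(turn(93.3,False),rel([492.5,-154.7,150]))
E
```

```text
[-0.02679967 19.99457501  6.23451715] [ -2.93679397 -39.23795212  -5.9305669 ]
```

Request:
carry_out:
  steps:
    - [-1,0,-5,0.5,0,0,0]
    - [-1,-0.5,-11,0.5,0,5,1]
    - [-1,-1,-17,0.5,0,10,3]
    - [-1,-1.5,-23,0.5,0,15,4.5]
    - [-1,-2,-29,-1,0,20,6.2]
    - [-1,-2.9,-34.5,-3,0,20,6.2]
    - [-1,-2.9,-39.2,-6,0,20,6.2]
    - [-1,-2.9,-39.2,-6,0,20,6.2]

```text
t: 15.78
position: [491.3, -156.4, 146.4]
ee_rot: [-179.7, -0.2, 93.0]
ft_force: [0.6, -0.1, 0.4]
finger_gap: 93.8
grasp_force: 0.0
```

```bash
python3 - <<'E'
from tgt import *
arm.camera("side");arm.camera("side");s=arm.state();print(s["position"],s["ee_rot"],rel([492.5,-154.7,33]),turn(93.3,False))
E
```

```text
[ 492.63403552 -154.22822508  149.04659457] [-1.79922144e+02 -1.01459734e-01  9.31892904e+01] [ -0.01340355  -0.04717749 -11.60465946] [-0.09689051 -0.08347332  0.11064065]
```

Request:
carry_out:
  steps:
    - [-1,0,0,-4,0,0,0]
    - [-1,0,0,-8,0,0,0]
    - [-1,0,0,-11,0,0,0]
    - [0.3,0,0,-11.8,0,0,0]
    - [1,0,0,-11.8,0,0,0]
    - [1,0,0,-11.8,0,0,0]
    - [1,0,0,-11.8,0,0,0]
    - [1,0,0,-11.8,0,0,0]
  newtons: 20

```text
t: 16.88
position: [493.6, -154.3, 33.3]
ee_rot: [179.9, -0.0, 93.3]
ft_force: [-0.6, 1.3, 7.6]
finger_gap: 61.6
grasp_force: 20.0
```

Request:
carry_out:
  steps:
    - [1,0,0,1.5,0,0,0]
    - [1,0,0,4,0,0,0]
    - [1,0,1,9,0,0,0]
    - [1,0,3,14,0,0,0]
    - [1,0.5,7,18,0,0,-3]
    - [1,1,12,18,0,0,-6.3]
    - [1,1,17,18,0,0,-6.3]
    - [1,1,20,18,0,0,-6.3]

```text
t: 17.88
position: [502.5, 47.8, 213.2]
ee_rot: [179.9, -0.0, 87.0]
ft_force: [-0.0, 0.5, -1.4]
finger_gap: 62.0
grasp_force: 20.0
```

```bash
python3 - <<'E'
from tgt import *
arm.camera("side");arm.camera("side");s=arm.state();print(s["position"],s["ee_rot"],s["ft_force"],s["finger_gap"],rel(sh(35,-84,85)),rel(sh(35,-84,34)),turn(87))
E
```

```text
[502.59162546  48.0602001  213.09047146] [ 1.79928530e+02 -6.37600733e-02  8.71229263e+01] [ 0.33893803 -1.463995   -1.81495789] 61.67734418976235 [ 3.94481693  2.79758337 -8.12458937] [  5.68672916   2.70629361 -12.91702173] [ -1.0846625  -19.89909317  -0.13277296]
```

Request:
carry_out:
  steps:
    - [1,1,2,0,-0.5,-9,0]
    - [1,2,2.8,0,-1.1,-19.9,0]
    - [1,3,2.8,-4,-1.1,-19.9,0]
    - [1,3.9,2.8,-8.1,-1.1,-19.9,0]
    - [1,4.8,2.7,-10.5,-1.1,-19.9,0]
    - [1,5.4,2.7,-12,-1.1,-19.9,0]
    - [1,5.6,2.7,-12.7,-1.1,-19.9,0]
    - [1,5.6,2.7,-12.7,-1.1,-19.9,0]

```text
t: 18.98
position: [559.1, 72.7, 85.5]
ee_rot: [160.0, 0.0, 87.0]
ft_force: [-0.3, 0.2, -1.5]
finger_gap: 61.4
grasp_force: 20.0
```

```bash
python3 - <<'E'
from tgt import *
arm.camera("side");s=arm.state();print(s["position"],s["ft_force"],rel(sh(35,-84,33)),turn(87))
E
```

```text
[559.16412102  72.72331153  85.88719718] [-0.37497537 -0.33121493 -1.81881418] [ 0.06363474  0.23819248 -0.29066357] [-0.00117087  0.01131942  0.04274729]
```

Request:
carry_out:
  steps:
    - [1,0.04,0.1,-0.1,0,0,0]
    - [1,0.08,0.2,-0.2,0,0,0]
    - [1,0.08,0.2,-0.2,0,0,0]
    - [1,0.08,0.2,-0.2,0,0,0]

```text
t: 19.52
position: [559.8, 74.9, 83.2]
ee_rot: [160.0, 0.0, 87.0]
ft_force: [0.5, -0.5, -2.3]
finger_gap: 62.0
grasp_force: 20.0
```

Request:
carry_out:
  steps:
    - [1,0.02,0,-0.07,0,0,0]
    - [1,0.04,0,-0.12,0,0,0]
    - [1,0.04,0,-0.12,0,0,0]

```text
t: 19.9
position: [559.8, 74.9, 82.8]
ee_rot: [160.0, 0.0, 87.0]
ft_force: [-13.2, 0.1, 14.2]
finger_gap: 61.9
grasp_force: 20.0
```

Request:
carry_out:
  steps:
    - [0,0,0,0,0,0,0]
    - [-0.7,0,0,0,0,0,0]
    - [-1,0,0,0,0,0,0]
    - [-1,0,0,0,0,0,0]
    - [-1,-0.7,0,1.9,0,0,0]
    - [-1,-2,0,5.6,0,0,0]
    - [-1,-3.5,0,10,0,0,0]
    - [-1,-5,0,14,0,0,0]

```text
t: 20.9
position: [509.7, 74.8, 223.5]
ee_rot: [160.0, -0.0, 87.0]
ft_force: [0.1, 0.2, -0.1]
finger_gap: 94.4
grasp_force: 0.0
```

```bash
python3 - <<'E'
from chk import *
q,s=carton("w6");box(s,-140,-20,55);box(s,5,158,50)
print(turn(84,False),rel([580.8,-333.4,150]))
E
```

```text
t 21.1 pos [510.2  74.8 222.2] rot [ 1.5997e+02 -1.0000e-02  8.6970e+01]
3789 ((33.536766052246094, -83.83729553222656), (61.577266693115234, 62.075870513916016), 89.9898910522461) x [ 3.31793896 63.6441976 ] y [-114.04970597  -53.50798946] z 54.42534320332837 slopes deg [-0.01883625 -0.35756367]
5902 ((32.513763427734375, 49.996089935302734), (70.80503845214844, 60.46577072143555), 89.88601684570312) x [ 3.12723422 61.75368268] y [14.77072073 84.77328762] z 49.36190073287142 slopes deg [-0.04954195  0.15520118]
[ 1.57812881 19.86506721 -2.93341628] [  7.07461459 -40.81522389  -7.11374762]
```

Request:
carry_out:
  steps:
    - [-1,1,-5,0,0,5,0]
    - [-1,2,-11,0,0.5,10,-1]
    - [-1,3,-17,0,1,15,-2]
    - [-1,4,-23,-1,1.6,20,-3]
    - [-1,5,-29,-2,1.6,20,-3]
    - [-1,6,-35,-4,1.6,20,-3]
    - [-1,7,-40.8,-6.5,1.6,20,-3]
    - [-1,7,-40.8,-7,1.6,20,-3]

```text
t: 22.15
position: [578.6, -336.0, 146.5]
ee_rot: [-179.6, -0.2, 83.7]
ft_force: [-0.5, 0.5, -0.2]
finger_gap: 94.0
grasp_force: 0.0
```

```bash
python3 - <<'E'
from tgt import *
arm.camera("side");arm.camera("side");s=arm.state();print(s["position"],s["ee_rot"],rel([580.8,-333.4,33]),turn(84,False))
E
```

```text
[ 579.46159277 -333.13016849  149.06657447] [-1.79698249e+02 -1.20160267e-01  8.38750935e+01] [  0.13384072  -0.02698315 -11.60665745] [-0.15135664 -0.28737283  0.12458971]
```

Request:
carry_out:
  steps:
    - [-1,0.1,0,-4,0,0,0]
    - [-1,0.1,0,-8,0,0,0]
    - [-1,0.1,0,-11.6,0,0,0]
    - [0.3,0.1,0,-11.6,0,0,0]
    - [1,0.1,0,-11.6,0,0,0]
    - [1,0.1,0,-11.6,0,0,0]
    - [1,0.1,0,-11.6,0,0,0]
    - [1,0.1,0,-11.6,0,0,0]
  newtons: 20

```text
t: 23.25
position: [581.3, -333.3, 36.5]
ee_rot: [-179.9, 0.0, 83.9]
ft_force: [0.4, -0.2, -0.5]
finger_gap: 47.4
grasp_force: 0.0
```

Request:
carry_out:
  steps:
    - [1,0,0,0,0,0,0]
    - [1,0,0,0,0,0,0]
    - [1,0,0,0,0,0,0]
    - [1,0,0,0,0,0,0]

```text
t: 23.75
position: [581.2, -333.3, 36.1]
ee_rot: [-179.9, 0.0, 83.9]
ft_force: [-0.9, 0.2, 2.8]
finger_gap: 36.1
grasp_force: 20.0
```

Request:
carry_out:
  steps:
    - [1,0,0,2,0,0,0]
    - [1,0,0,7,0,0,0]
    - [1,0,0,13,0,0,0]
    - [1,0,3,18,0,0,0]
    - [1,0,9,20,0,0,1]
    - [1,1,15,20,0,0,2]
    - [1,2,21,20,0,0,3.1]
    - [1,4,26,20,0,0,3.1]

```text
t: 24.75
position: [621.0, -71.0, 237.7]
ee_rot: [-180.0, -0.0, 87.1]
ft_force: [0.4, -0.0, -2.7]
finger_gap: 36.1
grasp_force: 20.0
```

```bash
python3 - <<'E'
from tgt import *
arm.camera("side");s=arm.state();p=Rr.apply([608.5+66,188.3-50,163.5]);print(s["position"],s["ft_force"],s["finger_gap"],p,rel(p),turn(87,False))
E
```

```text
[622.72632272 -65.50718299 237.35546787] [ 2.14735232  4.8693529  -1.97031719] 35.76771636828419 [680.81368394 102.80986217 163.5       ] [ 5.80873612 16.83170452 -7.38554679] [-0.10196599 -0.00370633 -0.27629619]
```

Request:
carry_out:
  steps:
    - [1,2,5,0,0,0,0]
    - [1,4,10,0,0,0,0]
    - [1,5.5,14,0,0,0,0]
    - [1,5.8,16.7,-1,0,0,0]
    - [1,5.8,16.7,-3,0,0,0]
    - [1,5.8,16.7,-5,0,0,0]
    - [1,5.8,16.7,-5,0,0,0]
    - [1,5.8,16.7,-5,0,0,0]

```text
t: 25.8
position: [679.5, 93.7, 187.6]
ee_rot: [-180.0, -0.0, 87.0]
ft_force: [0.9, 0.3, -1.8]
finger_gap: 36.2
grasp_force: 20.0
```

```bash
python3 - <<'E'
from tgt import *
arm.camera("side");s=arm.state();p=Rr.apply([608.5+66,188.3-50,162.5]);print(s["position"],s["ft_force"],s["finger_gap"],rel(p),turn(87,False))
E
```

```text
[679.51754309  93.7199535  187.58846548] [-0.4279501   0.20568557 -2.25733963] 36.09892555473734 [ 0.12961408  0.90899087 -2.50884655] [-0.02230101  0.01228144 -0.01971307]
```

Request:
carry_out:
  steps:
    - [1,0.1,0,-0.8,0,0,0]
    - [1,0.1,0,-1.6,0,0,0]
    - [1,0.1,0,-2.2,0,0,0]
    - [1,0.1,0,-2.5,0,0,0]
    - [1,0.1,0,-2.5,0,0,0]

```text
t: 26.48
position: [680.2, 93.8, 161.1]
ee_rot: [-179.9, -0.0, 87.0]
ft_force: [-0.8, -0.2, -1.2]
finger_gap: 36.0
grasp_force: 20.0
```

Request:
carry_out:
  steps:
    - [1,0,0,-0.07,0,0,0]
    - [1,0,0,-0.12,0,0,0]
    - [1,0,0,-0.12,0,0,0]

```text
t: 26.85
position: [680.2, 93.9, 161.0]
ee_rot: [-180.0, -0.0, 87.0]
ft_force: [-5.1, -0.2, 7.7]
finger_gap: 35.8
grasp_force: 20.0
```

Request:
carry_out:
  steps:
    - [0.2,0,0,0,0,0,0]
    - [-0.2,0,0,0,0,0,0]
    - [-0.4,0,0,0,0,0,0]
    - [-0.4,0,0,0,0,0,0]
    - [-0.4,0,0,1,0,0,0]
    - [-0.4,0,0,5,0,0,0]
    - [-0.6,-3,0,10,0,0,0]
    - [-1,-8,0,14,0,0,0]

```text
t: 27.85
position: [600.9, 93.7, 301.0]
ee_rot: [-180.0, -0.0, 87.0]
ft_force: [-1.3, 1.5, 1.0]
finger_gap: 81.9
grasp_force: 0.0
```

```bash
python3 - <<'E'
from chk import *
q,s=carton("w7");box(s,-140,-20,55);box(s,5,158,50)
for n,z0,z1 in(("top",188,202),):
    k=(abs(q[...,2]-195)<6)&(abs(q[...,1]+55)<90)&(abs(q[...,0]-66)<40);p=q[k];print(len(p),cv2.minAreaRect(p[:,:2].astype(np.float32)),np.median(p[:,2]))
    A=np.c_[p[:,:2],np.ones(len(p))];print(np.degrees(np.linalg.lstsq(A,p[:,2],rcond=None)[0][:2]))
k=(q[...,2]>140)&(q[...,2]<152)&(abs(q[...,0]+28)<16)&(abs(q[...,1]+5)<25);print("grip y",np.percentile(q[k][:,1],[1,99]))
c=arm.camera("scene");cv2.imwrite("pics/end.png",c["color"][...,::-1])
E
```

```text
t 28.05 pos [601.3  93.9 300.5] rot [ 1.7994e+02 -3.0000e-02  8.7040e+01]
2308 ((33.93122482299805, -84.69987487792969), (62.616249084472656, 62.64759826660156), 0.20499257743358612) x [ 4.05175094 64.70543126] y [-114.34393279  -53.6565689 ] z 54.532126950160844 slopes deg [-0.7018099  -0.46561489]
5771 ((32.527740478515625, 73.39119720458984), (117.88021850585938, 61.79029083251953), 89.72450256347656) x [ 3.40956849 62.75313844] y [ 15.71090719 129.39822186] z 49.47961705695809 slopes deg [-0.78461453 -0.07101976]
4470 ((64.41962432861328, -59.388309478759766), (119.519287109375, 37.064788818359375), 89.79927825927734) 194.40655872056203
[ 0.73506662 -0.12476426]
grip y [-13.00598189   4.13435872]
```

View pics/end.png

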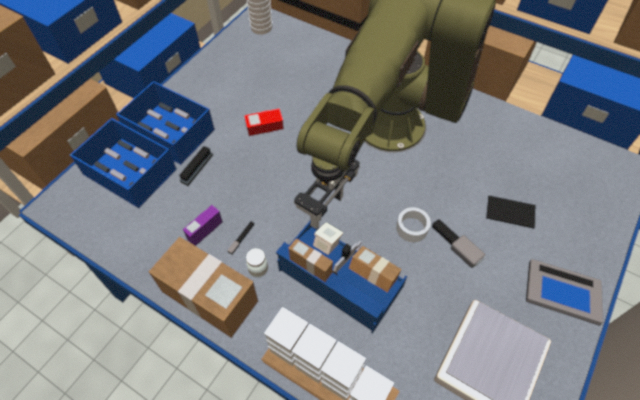

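The final view shows everything placed: slim carton on the ledge at (310,257), tub (328,237), long carton (376,267). All measurements are within limits and the arm is clear.

```bash
python3 -c "
from workcell import arm
print(arm.job_done())"
```

```text
the job is handed in; nothing more can be done
None
```

The job is handed in: the divider is at the clip, the long carton, tub and slim carton all measured within limits, and the arm was clear at about 28 s; no verdict was returned.

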